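# Re-index the swivel-lock caster of an upturned tote dolly

### The arm

A 7-joint arm with a two-finger parallel gripper is mounted at the origin on the work surface. World frame = base frame: x ahead of the robot, y to its left, z up, the work surface at z = 0. Lengths are in mm, angles in rad, forces in N, time in s.
With the tool pointing down it reaches from about 425 to 825 mm from the base axis. Payload 3.6 kg.
Tool frame: the origin (TCP) lies on the centre line of the jaws, within the pads' length; the fingertips stand 11 mm ahead of it and the grasp point (between the pads) lies 8 mm behind it; z points along the fingers, y is the line along which they close (so a half turn about z gives the same grasp; the last joint's range is limited). The gripper opens to 85 mm and grips with 20 to 120 N. Pads are 22 mm wide; open, the fingers measure 114 mm over their backs; the gripper's body (76 mm by 85 mm) begins 54 mm behind the grasp point. The pads swing forward as they close: fully open they stand 13 mm farther back than shut.
Start: joints at [-1.188, 0.615, -0.013, 1.423, 0.008, 1.103, -0.04], TCP at [258.346, 596.423, 242.297] pointing down, gripper open.
Joint ranges: [-3.12, 3.12], [-0.3, 2.06], [-1.34, 1.32], [0.26, 2.42], [-1.36, 4.5], [0.01, 1.98], [-2.84, 2.84]. Speed limits (rad/s): [2.79, 2.79, 3.14, 3.14, 3.14, 3.14, 3.14].

### API

Orientations are given as a 3x3 rotation matrix whose columns are the frame's x, y, z axes.
In Python, from workcell import ctrl gives the robot as it stands.
- The arm moves only by the shell command python3 -m crank 'ROWS' [OPENING] [FORCE]. ROWS is JSON, a list of rows, each a list of 2 entries, a list of its own where there are three numbers: the shift along the tool's x, y, z in mm, then the turn, a rotation vector about the tool's x, y, z in degrees. A call has exactly 8 rows; each row is the pose to reach, as a shift and turn from the pose commanded when the call began, along the tool's axes at that moment; what a row does not reach only later rows make up. A row lasts 1/10 s, in which the tool goes at most 50 mm and 8.59 degrees, less where a joint would pass 70% of its speed; a pose out of reach is approached as far as the arm can. A call with a gripper value outside its range is refused whole. OPENING is the finger opening in mm, from 0 to 85.4, set as the call begins (- or left out, the last holds). The fingers move at their own pace and stop on an object; FORCE is the grip in N (left out, the last holds). Time passes only in rows, so rows that repeat a pose let the fingers close, or fill a call up. It gives the time, the measured TCP pose, the force, the opening and the grip force at its end, in the units of the state.
- ctrl.read_state(): the state, without advancing time (a new reading comes with each control period).
- ctrl.capture(name): name is "side" or "top"; returns a dict with "pixels" (480x640x3 uint8, red, green, blue), "range_z" (480x640 float32, mm along the optical axis (not along the pixel's ray), 0 where there is no reading), "fx", "fy", "cx", "cy" (pixels), "k1" (the pictures are not rectified: a ray, as slopes to the right and down, at radius r is drawn at 1 + k1 r^2 times it, then the intrinsics apply), "camera_from_world" (4x4, takes a point from world to camera coordinates). Camera axes: x right, y down, z forward; pixel columns grow to the right and rows downward; lengths in mm; the calibration is good to about 2 mm. A picture is of the moment at which its call begins.
- ctrl.job_done(): hands the job in; it is judged then, once.
The state is a dict: "clock": time; "joints": joint angles; "qvel": joint speeds; "joint_torque": joint torques, N m; "tool_pos": TCP position; "eef_rot": TCP orientation; "contact_force": force on the tool from outside, world axes, zero at the start; "wrist_torque": the same for the moment, N m; "finger_gap": finger opening in mm; "finger_force": force on a finger pad.
Only numpy, scipy, OpenCV 4.12 (cv2) and the standard library are available. Lean on these libraries where they do the work, as an engineer would, in place of code of your own. Each camera call takes 0.05 s, during which the arm holds its last target. There are 200 camera calls.

### The job

The tote dolly lies upside down on the bench, and its one caster with a swivel lock (the one with a black pull knob) is still locked crosswise. Pull the lock's knob up, swing that caster round to the lengthways position (wheel in line with the dolly's long sides, either way round), and make sure that its spring pin has snapped fully down into the notch there. Never force the caster hard against its lock pin, and leave the things lying about where they are.

Things in the scene. Friction and masses are not known exactly. Their poses are not given: they have to be found in the camera images.
- dolly: Upturned tote dolly, 400 x 600 x 30 mm: plywood deck in a blue angle-iron frame; it does not move. Origin: centre of the underside, on the bench; z up, y along the LONG (600 mm) sides. Four casters stand on the deck (face 30 mm up), kingpins at x = +-130, y = +-210 mm. One of the two at x = -130 mm (nearer the robot) is the locking caster; the other three are plain and swivel freely.
- lock_caster: Fixed part of the locking caster: steel plate 120 x 130 x 6 mm bolted to the deck, and on it a notched index ring (radius 59 mm, top 16 mm above the deck): two tight notches 11.6 mm wide lengthways, two worn to 21.6 mm crosswise. The ring was clamped on by eye: it sits up to 6 degrees off the dolly's line, either way. Origin: swivel axis at the deck face; axes parallel to the dolly's.
- lock_rig: Swivelling fork of the locking caster. Origin on the swivel axis at the deck face, z up. x: rolling direction, +x points from the swivel axis to the pull knob, the wheel trails on the -x side; y: axle. Fork 60 mm across, 74 mm over the axle nuts. Starts locked about crosswise, knob on the robot's side. With the pin out it swivels either way (about 0.15 N m of friction) and stays where it is left.
- wheel_top (a point): Highest point of the locking caster's wheel, 140 mm above the deck, on the -x side of the fork, 35 mm from the swivel axis. The wheel is 100 mm in diameter and 40 mm wide, axle 90 mm above the deck; it spins freely on its axle.
- knob (a point): Centre of the black pull knob: upright cylinder, 26 mm in diameter and height, 50 mm from the swivel axis, 73 mm above the deck with the pin home, 81 mm with the pin resting on the ring between notches, 87 mm at its end stop. A spring presses it down with 6 N (home) to 11 N (full lift). Below it 14 mm of free height, then its 22 mm guide sleeve. It turns with the fork.
- plunger: Spring pin with the knob. Origin: lower end of the 10 mm square pin, 65 mm below the knob's centre, 8 mm above the deck when home; axes as the fork's. Play in a lengthways notch only 0.8 mm to each side (1 degree of swivel). Between notches the pin slides on the ring; pushed round slowly, it drops into the next notch by itself and stops the swivel dead; pushing on then loads the pin.
- spare_wheel: Bystander: spare wheel, 100 mm in diameter, 40 mm high, lying flat on the deck. Origin under its centre.
- spanner: Bystander: steel spanner about 180 mm long, lying on the deck.
- wood_block: Bystander: timber offcut 120 x 60 x 45 mm on the bench beside the dolly. Origin under its centre.
- grease_tin: Bystander: metal tin, 72 mm in diameter, 85 mm high, standing on the bench beside the dolly. Origin under its centre.

How it is judged (in metres and radians):
On the way, in this order (a step that is already met when the one before it is completed fails the run):
1. the lock's knob is pulled up until the pin is clear of its notch (z of knob in the frame of lock_rig above 0.0805 m), for 0.1 s.
2. the caster is swung away from crosswise (angle between the x axis of lock_rig and the y axis of dolly, either way round below 1.2 rad), for 0.1 s.
At the end, for the whole second after the job is handed in: The locking caster's wheel stands in line with the dolly's long sides as nearly as its notch allows (within 8.5 degrees), either way round, its pin has dropped fully into the notch (knob within 2.5 mm of its home height above the deck), and it is at rest, released (angle between the x axis of lock_rig and the y axis of dolly, either way round below 0.15 rad and z of knob in the frame of lock_rig below 0.0755 m and angular speed of lock_rig below 0.05 rad/s); the robot touches nothing.
It fails at once if a bystander (spare wheel, spanner, wood block, tin) was shoved more than 20 mm (distance of any of spare_wheel, spanner, wood_block, grease_tin from where it was at the start of the episode above 0.02 m).
It fails at once if the caster was forced against its lock pin (over 50 N between pin and notched ring) (contact force between plunger and lock_caster above 50 N).
It also fails if it takes over 48 s, if anything falls off the work surface, if the arm or the gripper's body presses on something with over 40 N, if the wrist force passes 120 N, or if a joint passes its speed limit or range.

## Working session

There is one attempt and no reset: what is moved stays moved. The work goes in short steps, Python scripts to look and compute and a shell command to move; the robot and the scene stay as the last step left them, time stands still between calls to the robot, and variables do not carry over. Pictures are saved under pics/ and viewed, at most 10 in all, crops included, and the job is handed in when it is done.

```bash
ls; mkdir -p pics; cat > h.py <<'E'
import numpy as np, cv2
from workcell import ctrl
def cap(n):
    c=ctrl.capture(n); c['T']=np.array(c['camera_from_world']); return c
def pts(c):
    """world xyz per pixel from range image"""
    v,u=np.mgrid[0:480,0:640]
    s=undist(c,u,v); z=c['range_z']
    P=np.stack([s[...,0]*z,s[...,1]*z,z],-1)
    R,t=c['T'][:3,:3],c['T'][:3,3]
    return (P-t)@R
def undist(c,u,v):
    x=(np.asarray(u,float)-c['cx'])/c['fx'];y=(np.asarray(v,float)-c['cy'])/c['fy']
    a,b=x.copy(),y.copy()
    for _ in range(20):
        f=1+c['k1']*(a*a+b*b); a=x/f;b=y/f
    return np.stack([a,b],-1)
def ray(c,u,v,h):
    s=undist(c,u,v); R,t=c['T'][:3,:3],c['T'][:3,3]
    o=-R.T@t; d=R.T@np.array([s[0],s[1],1]); return o+d*(h-o[2])/d[2]
E
python3 - <<'E'
from h import *
for n in('top','side'):
    c=cap(n); cv2.imwrite(f'pics/{n}0.png',c['pixels'][...,::-1]); np.save(f'pics/{n}0.npy',pts(c))
    T=c['T'];print(n,-T[:3,:3].T@T[:3,3],T[2,:3],c['fx'],c['k1'])
s=ctrl.read_state();print(s['clock'],s['tool_pos'],s['eef_rot'],s['finger_gap'])
E
```

```text
pics
top [ 513.99339739  -17.72802611 1261.22390072] [ 0.0712895   0.02431303 -0.99715931] 467.7026476271171 -0.08180239063257135
side [  457.54268302 -1068.22552286   762.72960996] [ 0.10992514  0.85518109 -0.50653901] 457.38158854826037 -0.05498912928415271
0.1 [258.10527884 595.82908895 241.20877205] [[-9.17619565e-01  3.97458783e-01 -9.22124140e-04]
 [ 3.97459851e-01  9.17616933e-01 -2.19800462e-03]
 [-2.74595162e-05 -2.38343937e-03 -9.99997159e-01]] 85.45495334486422
```

View pics/top0.png

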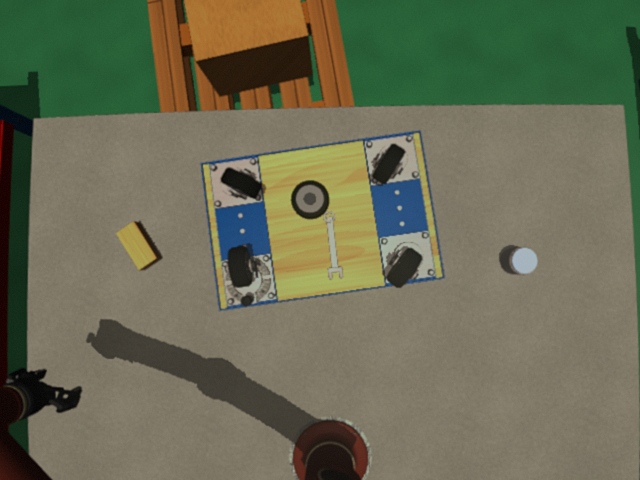

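View pics/side0.png

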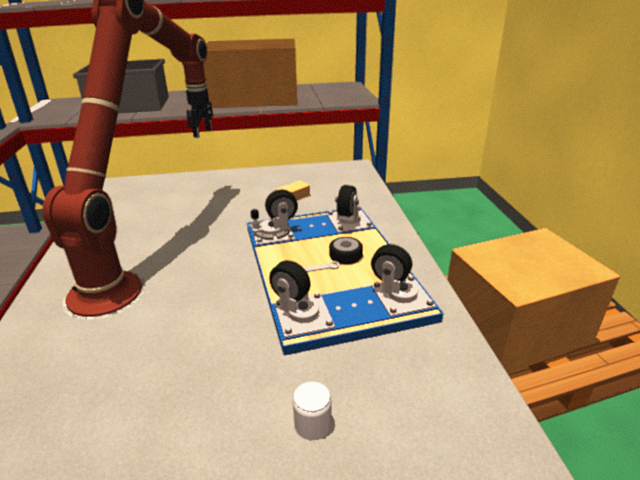

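The top view shows the dolly with corners near (202,163), (421,131), (444,278) and (219,310). The locking caster is at the left near corner: wheel about (241,265), knob about (247,299), pointing towards the robot. The spare wheel is at (310,199), the spanner at (333,245), the block at (138,246) and the tin at (522,260). The side view shows the knob at (255,215).

```bash
python3 - <<'E'
from h import *
c=cap('top'); s=cap('side')
im=c['pixels']; hsv=cv2.cvtColor(im,cv2.COLOR_RGB2HSV); P=pts(c)
# dolly: height 20..40 in region
m=((P[...,2]>18)&(P[...,2]<200)&(P[...,0]>380)&(P[...,0]<900)&(c['range_z']>0)).astype(np.uint8)
m=cv2.morphologyEx(m,cv2.MORPH_OPEN,np.ones((5,5)))
n,l,st,ce=cv2.connectedComponentsWithStats(m)
for i in range(1,n):
    if st[i,4]>100: print(i,st[i],ce[i])
k=1+np.argmax(st[1:,4]); 
v,u=np.nonzero(l==k); W=np.array([ray(c,a,b,30)[:2] for a,b in zip(u,v)])
# restrict to flat parts only for rect
f=P[l==k][:,2]<42
r=cv2.minAreaRect(W[f].astype(np.float32));print(r)
for q in [(202,163),(421,131),(444,278),(219,310)]: print(q,ray(c,*q,30))
# knob: points 60..125 high near knob
for nm,cc,box in(('top',c,(225,285,265,312)),('side',s,(243,200,270,240))):
    Q=pts(cc)[box[1]:box[3],box[0]:box[2]].reshape(-1,3); p=cc['pixels'][box[1]:box[3],box[0]:box[2]].reshape(-1,3)
    d=(p.max(1)<60)&(Q[:,2]>85)&(Q[:,2]<125)
    print(nm,d.sum(),np.median(Q[d],0),Q[d].min(0),Q[d].max(0))
cv2.imwrite('pics/z1.png',np.hstack([cv2.resize(c['pixels'][210:320,200:290,::-1],None,fx=4,fy=4,interpolation=cv2.INTER_CUBIC),cv2.resize(s['pixels'][180:290,235:325,::-1],None,fx=4,fy=4,interpolation=cv2.INTER_CUBIC)]))
E
```

```text
1 [  201   131   243   180 33458] [321.38809851 220.3574332 ]
2 [ 117  222   41   48 1126] [137.35701599 245.42273535]
3 [502 247  35  27 775] [519.12645161 260.41548387]
((635.1981201171875, 14.43402099609375), (401.9267578125, 600.7015380859375), 7.39076566696167)
(202, 163) [793.50612321 333.10719858  30.        ]
(421, 131) [ 868.37858576 -258.92960027   30.        ]
(444, 278) [ 474.60611804 -306.70454563   30.        ]
(219, 310) [399.10244674 286.37634078  30.        ]
top 85 [431.00334344 197.80619779 115.87649236] [418.79612522 188.14227063  95.13576149] [441.8887138  210.58019415 120.52899463]
side 64 [429.68875611 185.7343608  112.24457725] [417.63607957 179.38661634  95.52755848] [473.31724937 202.2914972  124.39175546]
```

View pics/z1.png

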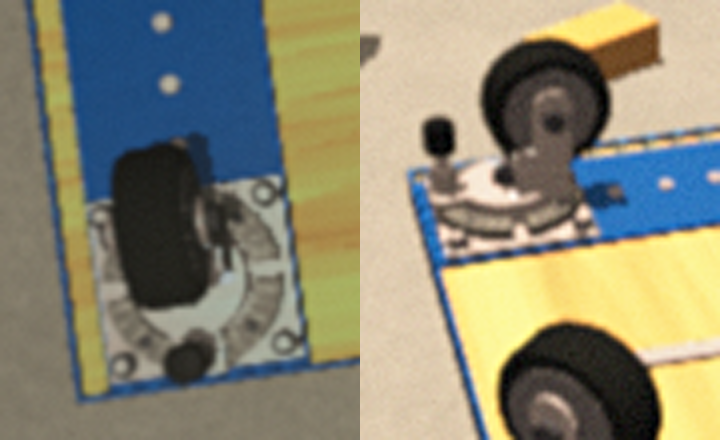

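The crop shows the knob at about (247,299.5) and the grey index ring with bright notches at right (267,276.5) and left (226,285). I'll measure the ring angle with a polar profile.

```bash
cat > ring.py <<'E'
from h import *
def proj(c,p):
    q=c['T'][:3,:3]@p+c['T'][:3,3]; x,y=q[0]/q[2],q[1]/q[2]; f=1+c['k1']*(x*x+y*y)
    return c['fx']*x*f+c['cx'],c['fy']*y*f+c['cy']
th0=7.3; K=np.array([479.6,206.2])
def prof(c,angs,r,z=45.):
    m=np.array([proj(c,np.array([K[0]+r*np.cos(a),K[1]+r*np.sin(a),z])) for a in np.radians(angs)],np.float32)
    return cv2.remap(cv2.cvtColor(c['pixels'],cv2.COLOR_RGB2GRAY),m[:,:1],m[:,1:],cv2.INTER_CUBIC)[:,0]
E
python3 - <<'E'
from ring import *
print(ray(cap('top'),247.25,299.5,116))
for n in('top','side'):
    cs=[cap(n) for _ in range(3)]
    print(n)
    for ctr in (90,270):
        a=np.arange(ctr+th0-18,ctr+th0+18.1,2)
        print((a-th0).round().astype(int))
        for r in (48,53,58): print(r,np.mean([prof(c,a,r) for c in cs],0).astype(int))
E
```

```text
[432.19290235 194.90854525 116.        ]
top
[ 72  74  76  78  80  82  84  86  88  90  92  94  96  98 100 102 104 106
 108]
48 [ 57  68  85  98 100 108 127 150 166 168 164 151 133 118 118 131 136 128
 117]
53 [107 114 119 115 109 113 131 151 164 164 165 159 142 118 112 120 124 115
 106]
58 [118 118 121 116 112 117 133 154 164 165 162 159 143 126 118 120 123 122
 116]
[252 254 256 258 260 262 264 266 268 270 272 274 276 278 280 282 284 286
 288]
48 [128 136 135 122 110 108 130 160 169 172 170 163 145 128 126 133 134 128
 120]
53 [121 132 133 122 111 108 129 158 169 173 169 160 133 114 118 126 128 125
 119]
58 [ 98 100 103 101  96  87  96 128 163 172 170 151 120 102  95  97  96  98
  94]
side
[ 72  74  76  78  80  82  84  86  88  90  92  94  96  98 100 102 104 106
 108]
48 [100 106 110 105  93  84  82  94 112 138 154 183 202 221 229 238 237 236
 235]
53 [102 112 122 116  97  89  98 123 152 176 199 213 226 229 231 231 230 229
 228]
58 [103 115 129 122  90  79 101 135 172 187 201 207 211 213 216 217 215 209
 202]
[252 254 256 258 260 262 264 266 268 270 272 274 276 278 280 282 284 286
 288]
48 [173 174 166 153 137 129 131 132 129 118 108 117 140 163 172 172 163 156
 155]
53 [155 156 149 139 141 156 176 189 184 157 129 124 135 146 151 144 139 137
 137]
58 [115 114 111 105 129 172 209 229 216 183 131  97  95 101 103 100  92  88
  85]
```

```bash
cat > go.py <<'E'
# usage: go.py x y z yaw  -> shift (tool axes, mm), rotvec (deg) from the present pose
import sys,numpy as np
from scipy.spatial.transform import Rotation as R
from workcell import ctrl
def go(x,y,z,yaw,s=None):
    s=s or ctrl.read_state(); E=np.array(s['eef_rot']); a=np.radians(yaw)
    Y=np.array([np.cos(a),np.sin(a),0]); Z=np.array([0,0,-1.]); T=np.stack([np.cross(Y,Z),Y,Z],1)
    return (E.T@(np.array([x,y,z])-s['tool_pos'])).round(1), R.from_matrix(E.T@T).as_rotvec(True).round(1)
if __name__=='__main__':
    s=ctrl.read_state()
    print(s['clock'],np.round(s['tool_pos'],1),np.round(s['contact_force'],1),s['finger_gap'])
    print(*go(*map(float,sys.argv[1:5])))
E
python3 go.py 431 196 200 101
```

```text
0.55 [258.4 596.4 242.3] [ 0.2  0.6 -0.2] 85.36686973377053
[-317.6 -298.8   42.3] [ -0.   -0.  -34.4]
```

```bash
python3 -m crank '[[[-36,-34,0],[0,0,-4]],[[-71,-67,0],[0,0,-9]],[[-106,-100,0],[0,0,-13]],[[-141,-133,0],[0,0,-17]],[[-176,-166,0],[0,0,-22]],[[-211,-199,5],[0,0,-26]],[[-246,-232,10],[0,0,-30]],[[-281,-265,15],[0,0,-34.4]]]' 60; python3 go.py 431 196 200 101
```

```text
clock: 1.35
tool_pos: [411.6, 239.9, 227.6]
eef_rot: [[-0.981, -0.194, 0.001], [-0.194, 0.981, 0.001], [-0.001, 0.0, -1.0]]
contact_force: [0.9, -0.3, 0.1]
finger_gap: 60.0
finger_force: 0.0
1.35 [411.6 239.9 227.6] [ 0.9 -0.3  0.1] 60.02717922438092
[-10.5 -46.8  27.6] [0.  0.1 0.2]
```

```bash
python3 -m crank '[[[-5,-24,0],[0,0,0]],[[-10.5,-47,10],[0,0,0]],[[-10.5,-47,27],[0,0,0]],[[-10.5,-47,47],[0,0,0]],[[-10.5,-47,62],[0,0,0]],[[-10.5,-47,72],[0,0,0]],[[-10.5,-47,77],[0,0,0]],[[-10.5,-47,77],[0,0,0]]]' 60; python3 go.py 431 196 103 101; python3 - <<'E'
from h import *
a=cap('top');b=cap('side')
cv2.imwrite('pics/z2.png',np.hstack([cv2.resize(x['pixels'][r:r+110,q:q+90,::-1],None,fx=4,fy=4,interpolation=cv2.INTER_CUBIC) for x,r,q in((a,220,200),(b,150,215))]))
E
```

```text
clock: 2.15
tool_pos: [430.0, 197.4, 150.1]
eef_rot: [[-0.982, -0.191, -0.001], [-0.191, 0.982, -0.0], [0.001, -0.0, -1.0]]
contact_force: [-0.1, 0.5, -0.2]
finger_gap: 59.7
finger_force: 0.0
2.15 [430.  197.4 150.1] [-0.1  0.5 -0.2] 59.68672504328323
[-0.7 -1.6 47.1] [-0. -0. -0.]
```

View pics/z2.png

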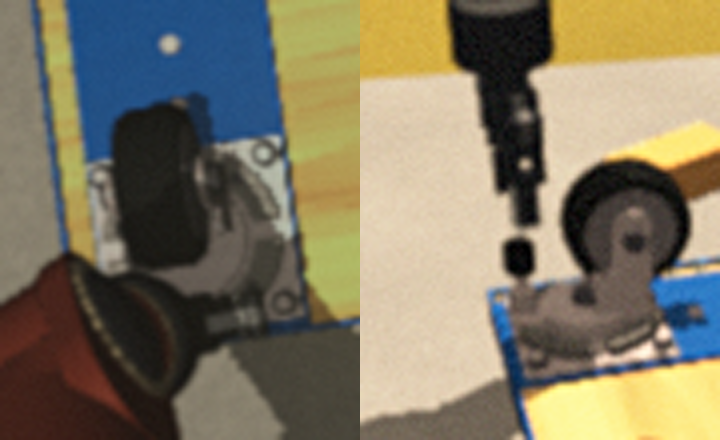

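The right half of the crop shows the fingers directly above the knob (518,255), clear of the wheel. Next: descend, then close lightly.

```bash
python3 -m crank '[[[-0.7,-1.6,10],[0,0,0]],[[-0.7,-1.6,20],[0,0,0]],[[-0.7,-1.6,30],[0,0,0]],[[-0.7,-1.6,38],[0,0,0]],[[-0.7,-1.6,43],[0,0,0]],[[-0.7,-1.6,46],[0,0,0]],[[-0.7,-1.6,47],[0,0,0]],[[-0.7,-1.6,47],[0,0,0]]]'; python3 -m crank '[[[0,0,0],[0,0,0]],[[0,0,0],[0,0,0]],[[0,0,0],[0,0,0]],[[0,0,0],[0,0,0]],[[0,0,0],[0,0,0]],[[0,0,0],[0,0,0]],[[0,0,0],[0,0,0]],[[0,0,0],[0,0,0]]]' 20 25
```

```text
clock: 3.05
tool_pos: [431.2, 196.0, 103.3]
eef_rot: [[-0.982, -0.191, 0.0], [-0.191, 0.982, 0.0], [-0.0, 0.0, -1.0]]
contact_force: [0.6, -0.3, -0.4]
finger_gap: 59.9
finger_force: 0.0
clock: 3.85
tool_pos: [431.0, 196.9, 103.8]
eef_rot: [[-0.982, -0.191, 0.0], [-0.191, 0.982, 0.001], [-0.001, 0.001, -1.0]]
contact_force: [-2.6, 1.8, 5.4]
finger_gap: 25.0
finger_force: 25.9
```

```bash
python3 -m crank '[[[0,0,0],[0,0,0]],[[0,0,0],[0,0,0]],[[0,0,-2],[0,0,0]],[[0,0,-4],[0,0,0]],[[0,0,-6],[0,0,0]],[[0,0,-8],[0,0,0]],[[0,0,-10],[0,0,0]],[[0,0,-11],[0,0,0]]]' 20 60; python3 -m crank '[[[0,0,0],[0,0,0]],[[0,0,0],[0,0,0]],[[0,0,0],[0,0,0]],[[0,0,0],[0,0,0]],[[0,0,0],[0,0,0]],[[0,0,0],[0,0,0]],[[0,0,0],[0,0,0]],[[0,0,0],[0,0,0]]]'
python3 - <<'E'
from h import *
b=cap('side')
cv2.imwrite('pics/z3.png',cv2.resize(b['pixels'][150:260,215:325,::-1],None,fx=5,fy=5,interpolation=cv2.INTER_CUBIC))
E
```

```text
clock: 4.65
tool_pos: [430.9, 196.7, 113.9]
eef_rot: [[-0.982, -0.191, -0.0], [-0.191, 0.982, 0.001], [0.0, 0.001, -1.0]]
contact_force: [0.2, 5.0, -10.3]
finger_gap: 24.5
finger_force: 59.3
clock: 5.45
tool_pos: [431.0, 196.7, 113.7]
eef_rot: [[-0.982, -0.191, -0.0], [-0.191, 0.982, 0.001], [0.0, 0.001, -1.0]]
contact_force: [0.5, 5.8, -9.3]
finger_gap: 24.2
finger_force: 59.3
```

View pics/z3.png

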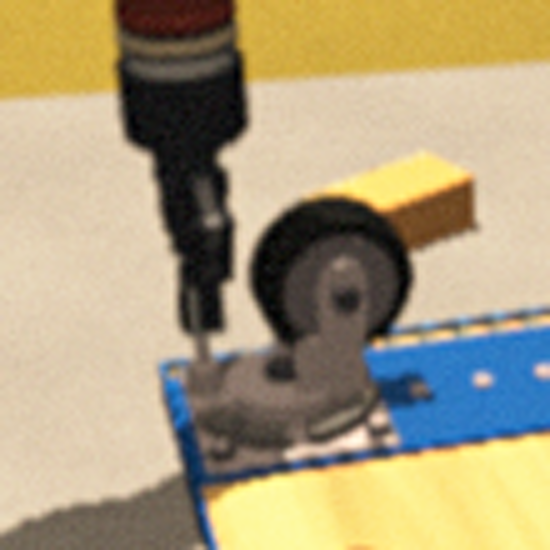

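```bash
python3 -m crank '[[[-0.2,4.8,0],[0,0,5.5]],[[-0.9,9.5,0],[0,0,11]],[[-2.1,14.2,0],[0,0,16.5]],[[-3.6,18.7,0],[0,0,22]],[[-5.6,23.1,0],[0,0,27.5]],[[-8.1,27.2,0],[0,0,33]],[[-10.9,31.1,0],[0,0,38.5]],[[-14,34.7,0],[0,0,44]]]'; python3 -m crank '[[[0,0,0],[0,0,0]],[[0,0,0],[0,0,0]],[[0,0,0],[0,0,0]],[[0,0,0],[0,0,0]],[[0,0,0],[0,0,0]],[[0,0,0],[0,0,0]],[[0,0,0],[0,0,0]],[[0,0,0],[0,0,0]]]'
```

```text
clock: 6.3
tool_pos: [437.3, 231.8, 113.4]
eef_rot: [[-0.837, 0.548, -0.003], [0.548, 0.837, -0.002], [0.001, -0.003, -1.0]]
contact_force: [0.2, 1.8, -11.1]
finger_gap: 24.3
finger_force: 59.4
clock: 7.1
tool_pos: [437.5, 232.0, 114.1]
eef_rot: [[-0.838, 0.545, -0.002], [0.545, 0.838, -0.001], [0.001, -0.002, -1.0]]
contact_force: [-2.0, 0.1, -9.4]
finger_gap: 24.0
finger_force: 59.5
```

```bash
python3 -m crank '[[[-0.2,4.8,0],[0,0,5.5]],[[-0.9,9.5,0],[0,0,11]],[[-2.1,14.2,0],[0,0,16.5]],[[-3.6,18.7,0],[0,0,22]],[[-5.6,23.1,0],[0,0,27.5]],[[-8.1,27.2,0],[0,0,33]],[[-10.9,31.1,0],[0,0,38.5]],[[-14,34.7,0],[0,0,44]]]'; python3 -m crank '[[[0,0,0],[0,0,0]],[[0,0,0],[0,0,0]],[[0,0,0],[0,0,0]],[[0,0,0],[0,0,0]],[[0,0,0],[0,0,0]],[[0,0,0],[0,0,0]],[[0,0,0],[0,0,0]],[[0,0,0],[0,0,0]]]'
python3 - <<'E'
from ring import *
cs=[cap('top') for _ in range(3)]
for ctr in (0,180,270):
    a=np.arange(ctr+th0-20,ctr+th0+20.1,2)
    print((a-th0).round().astype(int))
    for r in (50,54,58): print(r,np.mean([prof(c,a,r) for c in cs],0).astype(int))
E
```

```text
clock: 7.9
tool_pos: [466.8, 252.7, 113.5]
eef_rot: [[-0.221, 0.975, -0.005], [0.975, 0.221, -0.003], [-0.002, -0.006, -1.0]]
contact_force: [-3.3, -2.1, -10.6]
finger_gap: 24.3
finger_force: 59.6
clock: 8.7
tool_pos: [466.9, 252.8, 113.8]
eef_rot: [[-0.225, 0.974, -0.004], [0.974, 0.225, -0.002], [-0.001, -0.005, -1.0]]
contact_force: [-3.7, -2.7, -10.3]
finger_gap: 24.1
finger_force: 59.6
[-20 -18 -16 -14 -12 -10  -8  -6  -4  -2   0   2   4   6   8  10  12  14
  16  18  20]
50 [144 137 129 129 139 160 175 180 173 153 120  95  91  92  90  81  64  52
  54  57  60]
54 [128 125 119 115 129 155 175 181 172 146 111  92  90  93  88  74  60  56
  57  59  59]
58 [104 106 113 113 123 143 160 172 172 148 112  84  72  75  77  76  73  70
  67  63  66]
[160 162 164 166 168 170 172 174 176 178 180 182 184 186 188 190 192 194
 196 198 200]
50 [ 61  59  56  53  61  76  86  89  88  91 117 151 170 177 172 159 140 130
 132 137 135]
54 [ 60  59  56  52  58  74  87  91  91 100 131 165 178 181 171 153 134 123
 126 130 125]
58 [ 64  62  60  56  56  65  77  85  92 104 129 149 158 162 160 149 135 129
 130 129 124]
[250 252 254 256 258 260 262 264 266 268 270 272 274 276 278 280 282 284
 286 288 290]
50 [61 45 35 33 34 35 36 36 36 36 36 35 35 35 36 36 35 35 35 36 36]
54 [94 79 54 37 32 36 36 36 36 35 36 36 35 36 36 35 35 35 35 37 37]
58 [113  99  65  38  31  34  35  35  36  37  37  35  35  36  37  36  35  36
  35  35  34]
```

```bash
python3 -m crank '[[[0,1,0],[0,0,0]],[[-0.1,2,0],[0,0,1]],[[-0.2,3,0],[0,0,2]],[[-0.3,4,0],[0,0,3]],[[-0.3,4,0],[0,0,3]],[[-0.3,4,0],[0,0,3]],[[-0.3,4,0],[0,0,3]],[[-0.3,4,0],[0,0,3]]]'; python3 -m crank '[[[0,0,0],[0,0,0]],[[0,0,0],[0,0,0]],[[0,0,0],[0,0,0]],[[0,0,0],[0,0,0]],[[0,0,2],[0,0,0]],[[0,0,4],[0,0,0]],[[0,0,6],[0,0,0]],[[0,0,6],[0,0,0]]]' 31
python3 - <<'E'
from h import *
b=cap('side')
cv2.imwrite('pics/z4.png',cv2.resize(b['pixels'][150:260,215:325,::-1],None,fx=5,fy=5,interpolation=cv2.INTER_CUBIC))
E
```

```text
clock: 9.65
tool_pos: [469.5, 253.3, 113.4]
eef_rot: [[-0.174, 0.985, -0.007], [0.985, 0.174, -0.002], [-0.001, -0.008, -1.0]]
contact_force: [-6.1, -3.5, -10.1]
finger_gap: 24.0
finger_force: 59.7
clock: 10.45
tool_pos: [473.7, 254.9, 108.2]
eef_rot: [[-0.173, 0.985, 0.002], [0.985, 0.173, 0.0], [-0.0, 0.002, -1.0]]
contact_force: [-0.6, 0.3, 0.8]
finger_gap: 31.1
finger_force: 0.0
```

View pics/z4.png

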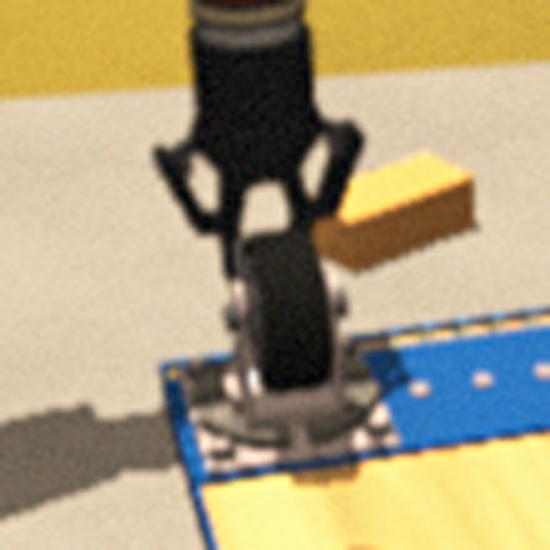

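```bash
for i in 1 2 3; do python3 -m crank '[[[0,0.4,0],[0,0,0]],[[0,0.8,0],[0,0,0]],[[0,1.2,0],[0,0,0]],[[0,1.6,0],[0,0,0]],[[0,2,0],[0,0,0]],[[0,2,0],[0,0,0]],[[0,2,0],[0,0,0]],[[0,2,0],[0,0,0]]]' | egrep 'clock|pos|force'; done
```

```text
clock: 11.3
tool_pos: [474.4, 255.1, 108.3]
contact_force: [-0.7, 0.1, 0.6]
finger_force: 0.8
clock: 12.1
tool_pos: [474.7, 255.1, 108.1]
contact_force: [-6.3, -0.9, 5.2]
finger_force: 3.1
clock: 12.9
tool_pos: [474.8, 255.2, 108.0]
contact_force: [-9.4, -1.8, 8.8]
finger_force: 4.5
```

```bash
for i in 1; do python3 -m crank '[[[0,0.4,0],[0,0,0]],[[0,0.8,0],[0,0,0]],[[0,1.2,0],[0,0,0]],[[0,1.6,0],[0,0,0]],[[0,2,0],[0,0,0]],[[0,2,0],[0,0,0]],[[0,2,0],[0,0,0]],[[0,2,0],[0,0,0]]]' | egrep 'clock|pos|force'; done;  python3 -m crank '[[[0,-3,0],[0,0,0]],[[0,-6,0],[0,0,0]],[[0,-7,0],[0,0,0]],[[0,-7,0],[0,0,0]],[[0,-8,0],[0,0,0]],[[0,-8,0],[0,0,0]],[[0,-8,0],[0,0,0]],[[0,-8,0],[0,0,0]]]' 60;  python3 -m crank '[[[0,0,-20],[0,0,0]],[[0,0,-60],[0,0,0]],[[0,0,-90],[0,0,0]],[[40,0,-100],[0,0,0]],[[80,0,-100],[0,0,0]],[[120,0,-100],[0,0,0]],[[160,0,-100],[0,0,0]],[[160,0,-100],[0,0,0]]]' | egrep 'clock|pos|force'
python3 - <<'E'
from h import *
a=cap('top');b=cap('side')
for c in(a,b):
    Q=pts(c);d=(c['pixels'].max(2)<70)&(Q[...,2]>80)&(Q[...,2]<130)&(np.hypot(Q[...,0]-474,Q[...,1]-255)<25)
    q=Q[d];print(len(q),np.median(q,0) if len(q) else 0); 
    if len(q): print(np.percentile(q,[5,25,50,75,95],axis=0).round(1).tolist())
cv2.imwrite('pics/z5.png',np.hstack([cv2.resize(x['pixels'][r:r+110,q:q+90,::-1],None,fx=4,fy=4,interpolation=cv2.INTER_CUBIC) for x,r,q in((a,220,195),(b,170,225))]))
E
```

```text
clock: 13.7
tool_pos: [475.0, 255.2, 107.9]
contact_force: [-11.5, -1.3, 11.0]
finger_force: 5.9
clock: 14.5
tool_pos: [473.0, 254.8, 108.3]
eef_rot: [[-0.173, 0.985, 0.0], [0.985, 0.173, 0.0], [-0.0, 0.0, -1.0]]
contact_force: [-0.6, 0.1, -0.5]
finger_gap: 60.2
finger_force: 0.0
clock: 15.3
tool_pos: [441.2, 420.5, 207.4]
contact_force: [0.3, -0.6, -0.5]
finger_force: 0.0
89 [473.19403664 252.47514974 115.57443306]
[[465.7, 243.1, 103.8], [468.4, 247.7, 114.2], [473.2, 252.5, 115.6], [478.1, 259.6, 116.9], [483.0, 264.9, 118.3]]
0 0
```

View pics/z5.png

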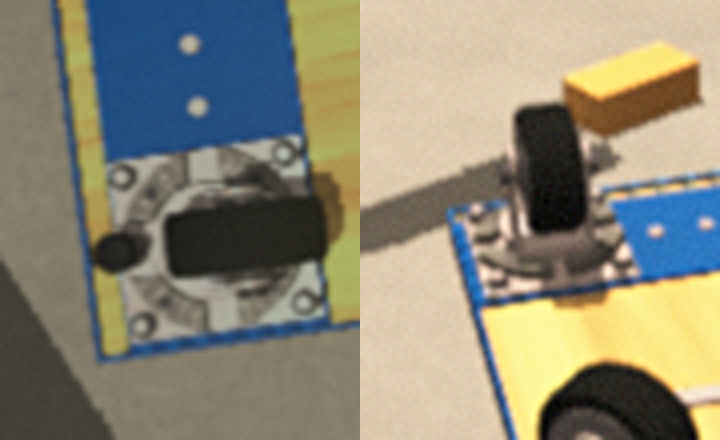

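The crop shows the caster in line with the long sides. The knob is at about (118,250) in the crop's left half. Its top is 115.6 mm up, against 115.9 mm at the start in the home position and 124 mm if the pin were still on the ring. The pin is home and the robot is clear.

```bash
python3 -c "
from workcell import ctrl
print(ctrl.job_done())"
```

```text
the job is handed in; nothing more can be done
None
```

The locking caster now stands lengthways with its pin down in the notch: the knob top measured 115.6 mm, against 115.9 mm at its starting home height. Sideways push readings stayed under about 12 N, nothing lying about was in the arm's path, and I handed the job in at about 15 s; no verdict was returned.

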